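# Open the safety cap of the weld-cleaner bottle

## Task

Swing the steel hasp up off the staple and right over to the back, clear of the clamped cleaner bottle. Then push the bottle's safety cap down, twist it anticlockwise while it is down until it is free, and lift it off. Finish while still holding the cap level and still, straight above the bottle's mouth and about 10 cm up; leave the other things on the bench alone.

Things in the scene. Friction and masses are not known exactly. Their poses are not given: they have to be found in the camera images.
- cradle: Steel cradle bolted to the bench with a white bottle (86 mm round) clamped in it; neither can move. Origin on the bench, on the bottle's axis; z up. Base 150 x 120 x 6 mm. Heights in mm: bottle shoulder 112, mouth rim 142. Rear post (18 mm wide, hinge ears 36) with the hasp's hinge at x +62 mm, top at 186; front post (16 mm wide) with a thin staple at x -55 mm, staple top at 196.
- cap_grip (a point): Centre of the grip bar on the loose grey safety cap (about 60 g), on its axis; axes are the cap's. Round skirt 62 mm wide, 29 mm high, flat top; on it the upright bar, 50 mm long (cap x), 14 thick (cap y), 24 high. This point is 12 mm above the flat top; locked, it lies 168 mm above the bench, the bar along the cradle's x. Fingers on the bar can press on the flat top beside it.
- hasp (a joint): Hasp angle, rad: 0 level over the cap (strap 18 x 4 mm, its underside 8 mm above the cap's bar), slot round the staple; grows as the free end swings up and over to the back (cradle +x); 1.57 upright, 2.95 fully over at its stop. The hinge is loose: before upright it falls shut, past upright it falls over by itself. 120 g.
- hasp_bar (a point): Centre of the round pull bar at the hasp's free end: 14 mm thick, 28 mm long, lying along the cradle's y (the hinge's direction); 142 mm from the hinge. Held by its two ends it can turn between the fingers. Nothing lies below it within 100 mm, the front post stands 25 mm behind it.
- hasp_hinge (a point): Point on the hasp's hinge axis, which runs along the cradle's y, 190 mm above the bench, 62 mm behind the bottle's axis (cradle x +62 mm).
- neck_rim (a point): Centre of the bottle's mouth rim, 142 mm above the bench; axes are the cradle's. A sprung seal stands 8 mm above the rim.
- cap: The same cap; origin at its skirt's lower edge. It stands on a spring (6 N, 11 N at the bottom), 8 mm of travel to a firm stop. At rest it cannot turn; 6 mm or more down it turns anticlockwise from above, never clockwise. Kept down for the first 50 degrees, it is free from there to 125 (aim for 75), the spring lifts it back and it pulls straight off.
- spray_can: Bystander: metal spray can, 66 mm wide, 170 mm tall; origin under its centre.
- tip_jar: Bystander: jar, 72 mm wide, 85 mm tall; origin under its centre.
- hammer: Bystander: hammer lying down, about 260 mm long along its x.
- magnet: Bystander: grey L-shaped welding magnet lying flat, about 90 x 90 x 18 mm.
Mind the look-alikes: they are no part of the job. There is more than one size of the cap; the job needs the largest.

How it is judged:
On the way, in this order (a step that is already met when the one before it is completed fails the run):
1. the hasp is swung over to the back (beyond 2.2 rad) (value of joint hasp above 2.2 rad), for 0.2 s.
2. the cap is pressed down by at least 4 mm (z of cap_grip in the frame of cradle below 0.164 m), for 0.1 s.
3. the cap is turned by more than 0.8 rad while still on the neck (angle between the x axis of cap_grip and the x axis of cradle, either way round above 0.8 rad and z of cap_grip in the frame of cradle below 0.172 m), for 0.1 s.
At the end, for the whole second after the job is handed in: The hasp is still swung back beyond 2.2 rad; the cap is held by the fingers alone, 60 to 180 mm above its place on the bottle, within 35 mm of straight above the mouth, tilted less than 0.3 rad and slower than 30 mm/s (value of joint hasp above 2.2 rad and z of cap_grip in the frame of cradle between 0.228 and 0.348 m and horizontal distance between cap_grip and neck_rim below 0.035 m and angle between cap_grip's own z axis and vertical below 0.3 rad and linear speed of cap below 0.03 m/s and contact force between cap and the fingers above 1 N and contact force between cap and cradle below 0.05 N); the arm keeps its last pose, push and grip.
It fails at once if a bystander is shifted by more than 30 mm (distance of any of spray_can, tip_jar, hammer, magnet from where it was at the start of the episode above 0.03 m).
It also fails if it takes over 53 s, if anything falls off the work surface, if the arm or the gripper's body presses on something with over 40 N, if the wrist force passes 120 N, or if a joint passes its speed limit or range.

## Robot

A 7-joint arm with a two-finger parallel gripper is mounted at the origin on the work surface. World frame = base frame: x ahead of the robot, y to its left, z up, the work surface at z = 0. Lengths are in m, angles in rad, forces in N, time in s.
With the tool pointing down it reaches from about 0.4 to 0.875 m from the base axis. Payload 4.4 kg.
Tool frame: the origin (TCP) lies midway between the tips of the shut fingers; the grasp point (between the pads) lies 19 mm behind it; z points along the fingers, y is the line along which they close (so a half turn about z gives the same grasp; the last joint's range is limited). The gripper opens to 85 mm and grips with 20 to 120 N. Pads are 22 mm wide; open, the fingers measure 114 mm over their backs; the gripper's body (76 mm by 85 mm) begins 54 mm behind the grasp point. The pads swing forward as they close: fully open they stand 13 mm farther back than shut.
Start: joints at [1.162, 0.628, 0.038, 1.517, -0.027, 0.996, -0.02], TCP at [0.219, -0.612, 0.231] pointing down, gripper open.
Joint ranges: [-3.06, 3.06], [-0.37, 2.12], [-1.25, 1.32], [0.18, 2.47], [-1.1, 4.24], [0.23, 1.98], [-2.94, 2.94]. Speed limits (rad/s): [2.57, 2.57, 3.14, 3.14, 3.14, 3.14, 3.14].

## Interface

Orientations are given as a rotation vector (axis times angle).
In Python, from cell import arm gives the robot as it stands.
- The arm moves only by the shell command python3 -m jog 'ROWS' [FORCE]. ROWS is JSON, a list of rows, each a list of 3 entries, a list of its own where there are three numbers: the turn, a rotation vector about the tool's x, y, z in units of 6 degrees (1.0 is 6 degrees), then the shift along the tool's x, y, z in cm, then the opening, from 0 (shut) to 1 (fully open). In form: [[[wx, wy, wz], [tx, ty, tz], grip], ...]. A call has 1 to 5 rows; each row shifts and turns the commanded pose from where the row before left it, along the tool's axes as they then stand; what a row does not reach is not made up. A row lasts 1/12 s, in which the tool goes at most 41.7 mm and 7.16 degrees, less where a joint would pass 70% of its speed; a pose out of reach is approached as far as the arm can. A call with a gripper value outside its range is refused whole. The fingers move at their own pace and stop on an object; FORCE is the grip in N (left out, the last holds). Time passes only in rows, so rows that do not move let the fingers close. It gives the time, the measured TCP pose, the force, the opening and the grip force at its end, in the units of the state.
- arm.get_state(): the state, without advancing time (a new reading comes with each control period).
- arm.read_camera(name): name is "scene" or "top" or "wrist"; returns a dict with "color" (400x640x3 uint8, blue, green, red), "intrinsics" (3x3 intrinsics, pixels), "rvec" (rotation vector, rad) and "tvec" (3), from world to camera coordinates, as OpenCV has them. Camera axes: x right, y down, z forward; pixel columns grow to the right and rows downward; lengths in m; the calibration is good to about 2 mm. A picture is of the moment at which its call begins. There is no depth.
- arm.hand_in(): hands the job in; it is judged then, once.
Trained networks look in a picture, given as the dict that the camera call returned (one of the last four; its "shot" number tells which), for a name from the list of things; names that differ only in an ending like _2 or _b are one class to them, and where a whole thing is asked for, a point or a joint stands for the part that bears it (a point fixed in the world has none). Each returns a list of dicts, best first, with "conf" (0 to 1); they miss things now and then, are a little off and sometimes report something else, mostly with a low value. They report only what shows in the picture. A call takes as long as a camera call. They do not tell look-alikes from the thing itself.
- arm.search_frame(picture, target): "bbox" ([centre column, centre row, width, height] in pixels, round what is visible of it).
- arm.silhouettes(picture, target): "region" (400x640 bool, what is visible of it) and "bbox" ([centre column, centre row, width, height] in pixels, round what is visible of it).
The state is a dict: "time_s": time; "joint_pos": joint angles; "joint_velocities": joint speeds; "joint_efforts": joint torques, N m; "ee_pos": TCP position; "eef_rot": TCP orientation; "contact_force": force on the tool from outside, world axes, zero at the start; "wrist_torque": the same for the moment, N m; "width": finger opening in m; "gripper_force": force on a finger pad.
Only numpy, scipy, OpenCV 4.12 (cv2) and the standard library are available. Lean on these libraries where they do the work, as an engineer would, in place of code of your own. Each camera call takes 0.05 s, during which the arm holds its last target. There are 200 camera calls.

## Working session

There is one attempt and no reset: what is moved stays moved. The work goes in short steps, Python scripts to look and compute and a shell command to move; the robot and the scene stay as the last step left them, time stands still between calls to the robot, and variables do not carry over. Pictures are saved under pics/ and viewed, at most 10 in all, crops included, and the job is handed in when it is done.

```bash
mkdir -p pics; ls; python3 - <<'E'
from cell import arm
import cv2,numpy as np
s=arm.get_state();print({k:np.round(v,3).tolist() for k,v in s.items()})
a=arm.read_camera("scene");b=arm.read_camera("top")
for n,p in(("scene",a),("top",b)):
    cv2.imwrite(f"pics/{n}0.png",p["color"]);print(n,p["intrinsics"].tolist(),p["rvec"],p["tvec"])
    for t in["cradle","hasp_bar","cap","cap_grip","hasp","spray_can","tip_jar","hammer","magnet"]:
        print(t,[(np.round(d["bbox"]).tolist(),round(float(d["conf"]),2)) for d in arm.search_frame(p,t)][:4])
E
```

```text
pics
{'time_s': 0.0, 'joint_pos': [1.162, 0.629, 0.038, 1.518, -0.027, 0.996, -0.02], 'joint_velocities': [0.001, 0.001, 0.001, -0.001, -0.001, 0.001, -0.002], 'joint_efforts': [-0.001, -56.342, 1.226, -19.345, 0.011, 0.011, 0.0], 'ee_pos': [0.218, -0.612, 0.23], 'eef_rot': [-3.094, -0.535, 0.001], 'contact_force': [-0.213, 0.049, -0.105], 'wrist_torque': [0.013, -0.007, -0.034], 'gripper_force': 0.0, 'width': 0.085}
scene [[450.94178254447013, 0.0, 316.11606782172305], [0.0, 450.94178254447013, 203.24783009846334], [0.0, 0.0, 1.0]] [ 2.0854174   0.74712864 -0.40963853] [-0.42554577 -0.06909752  1.44161206]
cradle []
hasp_bar [([280.0, 219.0, 49.0, 39.0], 0.61)]
cap [([283.0, 235.0, 30.0, 30.0], 0.95), ([233.0, 301.0, 19.0, 18.0], 0.76), ([237.0, 261.0, 23.0, 19.0], 0.69)]
cap_grip [([232.0, 301.0, 26.0, 19.0], 0.9), ([238.0, 259.0, 15.0, 16.0], 0.73), ([285.0, 235.0, 34.0, 30.0], 0.67)]
hasp [([283.0, 216.0, 52.0, 37.0], 0.88), ([286.0, 236.0, 34.0, 30.0], 0.31)]
spray_can [([284.0, 237.0, 31.0, 29.0], 0.23)]
tip_jar [([353.0, 172.0, 22.0, 34.0], 0.75)]
hammer [([411.0, 197.0, 77.0,
[... 198 characters left out ...]
 0.0, 1.0]] [ 2.18091828 -2.11642241  0.17316157] [-0.00745739  0.5458012   1.22624706]
cradle [([361.0, 186.0, 48.0, 68.0], 0.64)]
hasp_bar [([369.0, 184.0, 17.0, 57.0], 0.66)]
cap [([366.0, 239.0, 20.0, 16.0], 0.77), ([403.0, 212.0, 11.0, 18.0], 0.59), ([366.0, 184.0, 26.0, 26.0], 0.51)]
cap_grip [([403.0, 214.0, 20.0, 17.0], 0.76), ([366.0, 182.0, 20.0, 21.0], 0.52), ([367.0, 242.0, 10.0, 14.0], 0.5)]
hasp [([368.0, 184.0, 20.0, 56.0], 0.88)]
spray_can [([446.0, 238.0, 42.0, 26.0], 0.9), ([443.0, 167.0, 35.0, 36.0], 0.75)]
tip_jar [([206.0, 233.0, 29.0, 30.0], 0.55), ([359.0, 186.0, 53.0, 65.0], 0.39)]
hammer [([197.0, 169.0, 43.0, 83.0], 0.91)]
magnet [([443.0, 170.0, 34.0, 35.0], 0.65)]
```

```bash
python3 - <<'E'
import cv2
a=cv2.imread("pics/scene0.png")[130:400,180:480];cv2.imwrite("pics/sc.png",cv2.resize(a,None,fx=2.2,fy=2.2,interpolation=2))
a=cv2.imread("pics/top0.png")[110:290,310:490];cv2.imwrite("pics/tc.png",cv2.resize(a,None,fx=3.3,fy=3.3,interpolation=2))
E
```

```text
(no output)
```

View pics/sc.png

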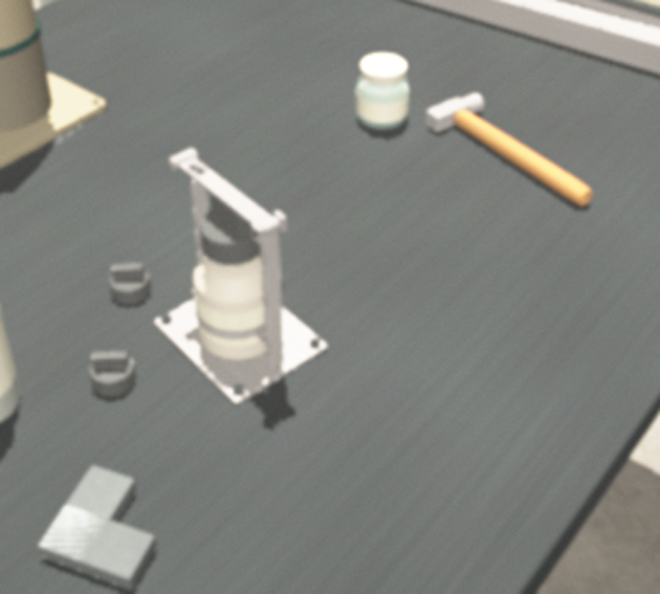

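View pics/tc.png

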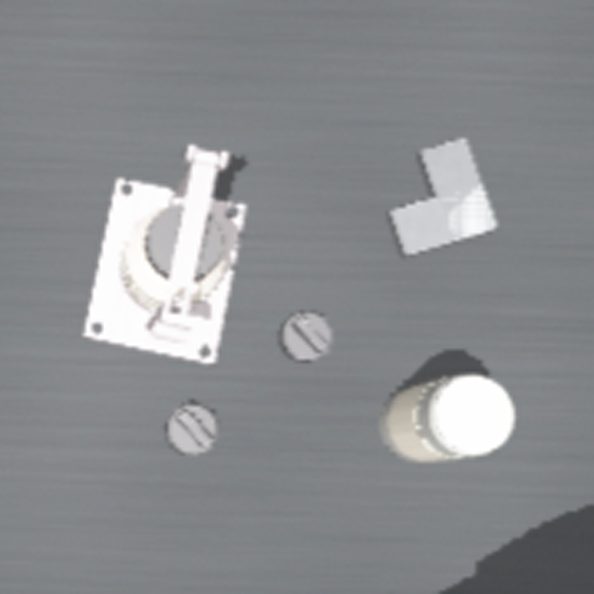

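The clamped bottle is at scene px (283,235) and top px (366,184). It has the hasp over it: pull bar at top px ~(362,208), hinge at top px ~(373,157).

Cap candidates: top px (366,184), 62 mm and on the bottle; (403,212) and (367,240), both clearly smaller and lying loose on the bench. The one on the bottle is the largest and is the cap I need. Both crops already show it enlarged.

Next I fit the cradle pose.

```bash
cat > h.py <<'E'
import numpy as np,cv2
from scipy.optimize import least_squares
from scipy.spatial.transform import Rotation as R
def proj(p,X): return cv2.projectPoints(np.array(X,float),p["rvec"],p["tvec"],p["intrinsics"],None)[0][:,0]
def ray(p,uv,z):
    K=p["intrinsics"];Rm=cv2.Rodrigues(p["rvec"])[0];c=-Rm.T@p["tvec"]
    d=Rm.T@np.linalg.inv(K)@np.array([uv[0],uv[1],1.]);return c+d*(z-c[2])/d[2]
def c2w(q,X):
    c,s=np.cos(q[2]),np.sin(q[2]);return [[q[0]+c*x-s*y,q[1]+s*x+c*y,z] for x,y,z in X]
E
python3 - <<'E'
from h import *
from cell import arm
S=arm.read_camera("scene");T=arm.read_camera("top")
t=np.array([(120,178),(246,205),(214,362),(83,335)])/3.3+[310,110]
s=np.array([(157,322),(237,402),(327,346)])/2.2+[180,130]
W=np.array([ray(T,u,.006) for u in t]);print(W.round(3));print(np.array([ray(S,u,.006) for u in s]).round(3))
# top order: (far,left),(far,right),(near,right),(near,left)
C=[(75,60,6),(75,-60,6),(-75,-60,6),(-75,60,6)]
C=np.array(C)/1000
hb=np.array([-.08,0,.19]);
def f(q,pr=0):
    r=proj(T,c2w(q,C))-t
    Cs=[C[2],C[1]] ; 
    # scene corners: match to nearest
    ps=proj(S,c2w(q,C)); rs=[]
    for u in s: rs.append(ps[np.argmin(((ps-u)**2).sum(1))]-u)
    return np.r_[r.ravel(),np.ravel(rs)]
c=W.mean(0)
m=(W[0]+W[1]-W[2]-W[3]);yaw=np.arctan2(m[1],m[0])
o=least_squares(f,[c[0],c[1],yaw]);print(o.x,o.fun.round(1))
for n,p,off,k in(("scene",S,(180,130),2.2),("top",T,(310,110),3.3)):
  print(n,((proj(p,c2w(o.x,[(-.08,0,.19),(.062,.018,.19),(.062,-.018,.19),(-.055,0,.196),(0,0,.18)]))-off)*k).round())
for t_ in ["magnet","spray_can"]: pass
print(ray(T,(443,170),.01),ray(T,(453,236),.17),ray(T,(366,240),.02),ray(T,(403,212),.02))
E
```

```text
[[ 0.651 -0.076  0.006]
 [ 0.629 -0.192  0.006]
 [ 0.483 -0.164  0.006]
 [ 0.504 -0.045  0.006]]
[[ 0.489 -0.162  0.006]
 [ 0.633 -0.189  0.006]
 [ 0.655 -0.074  0.006]]
[ 0.5689999  -0.11793462 -0.18590917] [-0.9 -1.  -0.5 -0.8 -0.3 -0.4  0.1 -0.8 -1.7 -0.6 -0.8  0.1 -0.  -0.4]
scene [[182. 160.]
 [284. 219.]
 [253. 235.]
 [196. 166.]
 [229. 204.]]
top [[170. 328.]
 [183. 150.]
 [228. 159.]
 [177. 296.]
 [189. 232.]]
[ 0.64048399 -0.36949351  0.01      ] [ 0.43067515 -0.34451017  0.17      ] [ 0.42117584 -0.13661545  0.02      ] [ 0.50718774 -0.24551797  0.02      ]
```

```bash
cat > to.py <<'E'
# usage: to.py cradle_x cradle_y z yaw_rel : remaining shift (cm) & turn about tool z (units)
import sys,numpy as np
from cell import arm
from scipy.spatial.transform import Rotation as R
q=np.loadtxt("q.txt")
s=arm.get_state();Rt=R.from_rotvec(s["eef_rot"]);x,y,z,w=map(float,sys.argv[1:5])
c,n=np.cos(q[2]),np.sin(q[2])
P=np.array([q[0]+c*x-n*y,q[1]+n*x+c*y,z])
G=R.from_euler("z",q[2]+w)*R.from_rotvec([np.pi,0,0])
cp=R.from_euler("z",-q[2]).apply(s["ee_pos"]-np.array([q[0],q[1],0]))
print("t",round(s["time_s"],2),"cradle",cp.round(4),"shift_cm",(Rt.inv().apply(P-s["ee_pos"])*100).round(2),"turn",((Rt.inv()*G).as_rotvec()/np.radians(6)).round(2),"F",np.round(s["contact_force"],1),"w",round(s["width"],4),"gf",round(s["gripper_force"],1))
E
echo "0.569 -0.118 -0.186">q.txt
python3 -m jog '[[[0,0,1],[0,0,-0.8],1],[[0,0,1],[0,0,-0.8],1],[[0,0,1],[0,0,-0.8],1],[[0,0,1],[0,0,-0.8],1],[[0,0,1],[0,0,-0.8],1]]'
python3 -m jog '[[[0,0,0],[1.1,-3.4,0],1],[[0,0,0],[1.1,-3.4,0],1],[[0,0,0],[1.1,-3.4,0],1],[[0,0,0],[1.1,-3.4,0],1],[[0,0,0],[1.1,-3.4,0],1]]'
python3 -m jog '[[[0,0,0],[1.1,-3.4,0],1],[[0,0,0],[1.1,-3.4,0],1],[[0,0,0],[1.1,-3.4,0],1],[[0,0,0],[1.1,-3.4,0],1],[[0,0,0],[1.1,-3.4,0],1]]'
python3 -m jog '[[[0,0,0],[1.1,-3.4,0],1],[[0,0,0],[1.1,-3.4,0],1],[[0,0,0],[1.1,-3.4,0],1],[[0,0,0],[1.1,-3.4,0],1],[[0,0,0],[0,0,0],1]]'
python3 to.py -.08 0 .25 0
```

```text
time_s: 1.52
ee_pos: [0.2186, -0.6121, 0.2717]
eef_rot: [-3.128, 0.292, -0.0]
contact_force: [0.2, -0.2, -0.5]
width: 0.0852
gripper_force: 0.0
time_s: 1.93
ee_pos: [0.3038, -0.4533, 0.2714]
eef_rot: [3.129, -0.284, 0.001]
contact_force: [0.8, -0.4, 0.9]
width: 0.0855
gripper_force: 0.0
time_s: 2.35
ee_pos: [0.3885, -0.296, 0.2716]
eef_rot: [3.128, -0.284, 0.001]
contact_force: [0.3, 0.5, 0.1]
width: 0.0854
gripper_force: 0.0
time_s: 2.77
ee_pos: [0.4596, -0.1638, 0.2715]
eef_rot: [-3.126, 0.266, -0.004]
contact_force: [0.6, -0.1, -0.1]
width: 0.0857
gripper_force: 0.0
t 2.77 cradle [-0.0991 -0.0652  0.2715] shift_cm [ 2.01 -6.48  2.18] turn [-0.04 -0.02  0.16] F [ 0.6 -0.1 -0.1] w 0.0857 gf 0.0
```

```bash

python3 -m jog '[[[0,0,0],[0.9,-3.0,0],1],[[0,0,0.1],[0.9,-3.0,0],1],[[0,0,0],[0,0,0],1],[[0,0,0],[0,0,0],1]]' >/dev/null
python3 to.py -.08 0 .25 0
python3 - <<'E'
from h import *
from cell import arm
q=np.loadtxt("q.txt")
for n in("wrist","scene","top"):
    p=arm.read_camera(n)
    if n=="wrist":
        im=p["color"].copy()
        for X,c in(((-.08,0,.19),(0,0,255)),((-.08,.014,.19),(0,255,0)),((-.08,-.014,.19),(0,255,0)),((.062,.018,.19),(255,0,0)),((.062,-.018,.19),(255,0,0)),((-.055,0,.196),(0,255,255))):
            u=proj(p,c2w(q,[X]))[0];print(X,u.round())
            if abs(u).max()<2000: cv2.drawMarker(im,(int(u[0]),int(u[1])),c,1,12,1)
        cv2.imwrite("pics/w1.png",im)
        for d in arm.silhouettes(p,"hasp_bar")[:3]:print(d["bbox"],d["conf"])
E
```

```text
t 3.1 cradle [-0.0835 -0.0118  0.2713] shift_cm [ 0.34 -1.18  2.13] turn [-0.01 -0.   -0.01] F [-0.3 -0.   0.1] w 0.0856 gf 0.0
(-0.08, 0, 0.19) [300. 192.]
(-0.08, 0.014, 0.19) [278. 192.]
(-0.08, -0.014, 0.19) [321. 192.]
(0.062, 0.018, 0.19) [263. -59.]
(0.062, -0.018, 0.19) [329. -59.]
(-0.055, 0, 0.196) [299. 155.]
[300.9, 103.2, 39.4, 204.9] 0.83
```

View pics/w1.png

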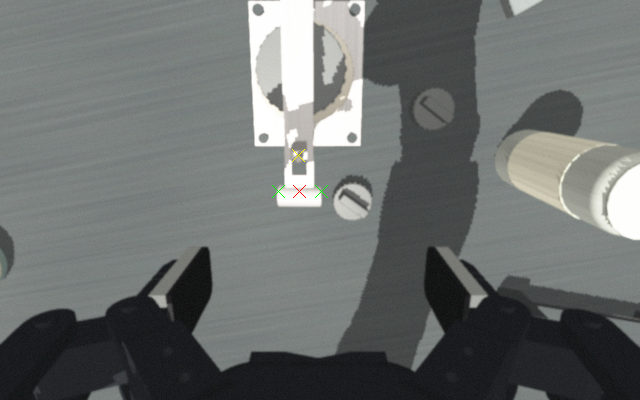

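```bash
echo "0.5665 -0.1175 -0.186">q.txt
python3 -m jog '[[[0,0,0],[0.05,-0.6,2],0.7],[[0,0,0],[0.05,-0.58,2],0.7],[[0,0,0],[0,0,2],0.7],[[0,0,0],[0,0,2],0.7],[[0,0,0],[0,0,1],0.7]]' >/dev/null
python3 -m jog '[[[0,0,0],[0,0,0.6],0.6],[[0,0,0],[0,0,0.6],0.6],[[0,0,0],[0,0,0],0.6],[[0,0,0],[0,0,0],0.6]]' 
python3 to.py -.08 0 .169 0
```

```text
time_s: 4.05
ee_pos: [0.4875, -0.1049, 0.1697]
eef_rot: [3.127, -0.301, 0.001]
contact_force: [0.4, -0.4, -0.2]
width: 0.0511
gripper_force: 0.0
t 4.05 cradle [-0.0799 -0.0023  0.1697] shift_cm [-0.01 -0.23  0.07] turn [ 0.   -0.01 -0.06] F [ 0.4 -0.4 -0.2] w 0.0511 gf 0.0
```

```bash

python3 -m jog '[[[0,0,0],[0,-0.2,0],0.4],[[0,0,0],[0,0,0],0.2],[[0,0,0],[0,0,0],0.2],[[0,0,0],[0,0,0],0.2],[[0,0,0],[0,0,0],0.2]]' 30 
python3 -m jog '[[[0,0,0],[0,0,0],0.2],[[0,0,0],[0,0,0],0.2]]' 30
python3 to.py -.08 0 .169 0
python3 - <<'E'
from h import *
from cell import arm
p=arm.read_camera("wrist");cv2.imwrite("pics/w2.png",p["color"])
E
```

```text
time_s: 4.47
ee_pos: [0.4883, -0.1025, 0.1701]
eef_rot: [3.127, -0.3, 0.002]
contact_force: [-0.3, -0.0, 7.1]
width: 0.0272
gripper_force: 30.8
time_s: 4.63
ee_pos: [0.4883, -0.1025, 0.1701]
eef_rot: [-3.127, 0.3, -0.002]
contact_force: [-1.1, -0.2, 6.4]
width: 0.0272
gripper_force: 30.8
t 4.63 cradle [-0.0797  0.0003  0.1701] shift_cm [-0.03  0.03  0.11] turn [-0.   -0.01 -0.05] F [-1.1 -0.2  6.4] w 0.0272 gf 30.8
```

View pics/w2.png

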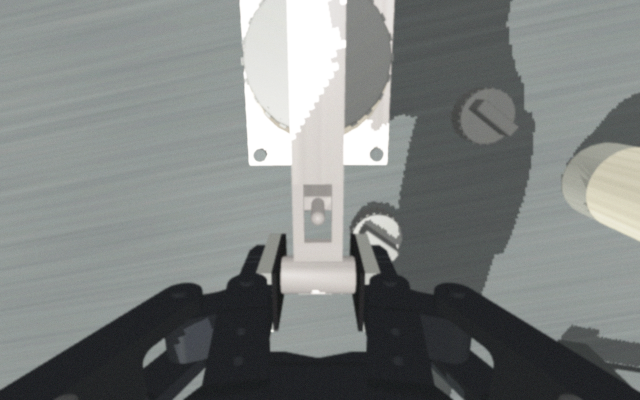

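The fingers hold the bar by both ends (bar at px 280-357, row 275). Now I follow the arc.

```bash

python3 -m jog '[[[0,0,0],[0.12,0,-1.85],0.2],[[0,0,0],[0.36,0,-1.82],0.2],[[0,0,0],[0.6,0,-1.76],0.2],[[0,0,0],[0.82,0,-1.67],0.2],[[0,0,0],[0,0,0],0.2]]' 40
python3 to.py -.061 0 .241 0
```

```text
time_s: 5.1
ee_pos: [0.5071, -0.106, 0.2424]
eef_rot: [-3.127, 0.3, -0.002]
contact_force: [-2.3, 0.9, -0.5]
width: 0.027
gripper_force: 40.0
t 5.1 cradle [-0.0605  0.0003  0.2424] shift_cm [-0.05  0.03  0.14] turn [-0.   -0.01 -0.05] F [-2.3  0.9 -0.5] w 0.027 gf 40.0
```

```bash

python3 -m jog '[[[0,0,0],[1.03,0,-1.54],0.2],[[0,0,0],[1.22,0,-1.4],0.2],[[0,0,0],[1.4,0,-1.22],0.2],[[0,0,0],[1.54,0,-1.03],0.2],[[0,0,0],[1.67,0,-0.82],0.2]]'
python3 -m jog '[[[0,0,0],[1.76,0,-0.6],0.2],[[0,0,0],[1.82,0,-0.36],0.2],[[0,0,0],[1.85,0,-0.12],0.2],[[0,0,0],[1.85,0,0.12],0.2],[[0,0,0],[1.82,0,0.36],0.2]]'
python3 -m jog '[[[0,0,0],[1.76,0,0.6],0.2],[[0,0,0],[1.67,0,0.82],0.2],[[0,0,0],[0,0,0],0.2]]'
python3 to.py .133 0 .293 0
python3 - <<'E'
from h import *
from cell import arm
p=arm.read_camera("scene");cv2.imwrite("pics/s2.png",cv2.resize(p["color"][60:340,130:430],None,fx=2,fy=2))
E
```

```text
time_s: 5.52
ee_pos: [0.5717, -0.1182, 0.3004]
eef_rot: [-3.126, 0.3, 0.009]
contact_force: [-3.2, 2.3, 1.8]
width: 0.027
gripper_force: 41.7
time_s: 5.93
ee_pos: [0.6641, -0.1356, 0.3075]
eef_rot: [-3.126, 0.299, -0.002]
contact_force: [-1.0, 2.4, 5.0]
width: 0.0269
gripper_force: 43.7
time_s: 6.18
ee_pos: [0.7012, -0.1426, 0.2918]
eef_rot: [-3.126, 0.299, -0.011]
contact_force: [3.8, 0.6, 7.8]
width: 0.027
gripper_force: 45.5
t 6.18 cradle [0.137  0.0003 0.2918] shift_cm [-0.4   0.03 -0.12] turn [-0.01 -0.06 -0.04] F [3.8 0.6 7.8] w 0.027 gf 45.5
```

View pics/s2.png

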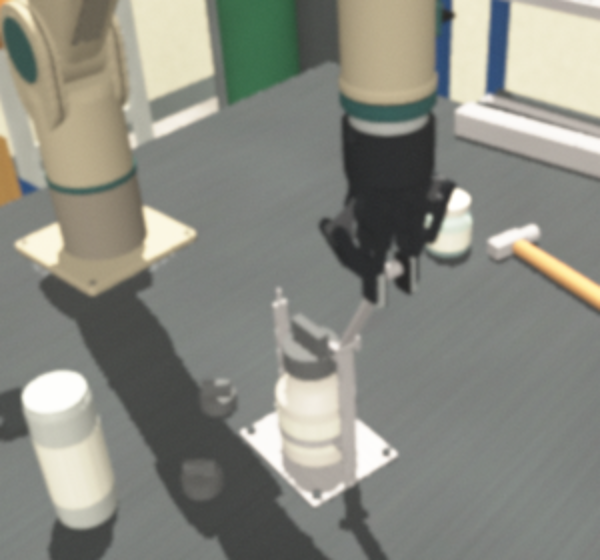

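The hasp is clearly past upright, with the bar at about (396,268) in the crop. I release it, then rise and move over the cap.

```bash

python3 -m jog '[[[0,0,0],[0,0,0],0.8],[[0,0,0],[0,0,0],0.8],[[0,0,0],[0,0,0],0.8],[[0,0,0],[0,0,0],0.8],[[0,0,0],[0,0,-1],0.8]]'
python3 -m jog '[[[0,0,0],[0,0,-1.5],0.8],[[0,0,0],[-2.5,0,-1],0.8],[[0,0,0],[-2.5,0,0],0.8],[[0,0,0],[-2.5,0,0],0.8],[[0,0,0],[-2.5,0,0],0.8]]' >/dev/null
python3 -m jog '[[[0,0,0],[-2,0,0],0.8],[[0,0,0],[-1.7,0,1],0.8],[[0,0,0],[0,0,2],0.8],[[0,0,0],[0,0,2],0.8],[[0,0,0],[0,0,0],0.8]]'
python3 to.py 0 0 .162 0
python3 - <<'E'
from h import *
from cell import arm
q=np.loadtxt("q.txt")
p=arm.read_camera("wrist");im=p["color"].copy()
for X in((.025,0,.18),(-.025,0,.18),(0,0,.18),(-.055,0,.196)):
    u=proj(p,c2w(q,[X]))[0];print(X,u.round());cv2.drawMarker(im,(int(u[0]),int(u[1])),(0,0,255),1,12,1)
cv2.imwrite("pics/w3.png",im)
s=arm.read_camera("scene");print(proj(s,c2w(q,[(.062-.142*np.cos(2.95),0,.19+.142*np.sin(2.95))])))
print([(d["bbox"],d["conf"]) for d in arm.search_frame(s,"hasp")])
E
```

```text
time_s: 6.65
ee_pos: [0.6952, -0.1427, 0.3]
eef_rot: [-3.127, 0.3, 0.008]
contact_force: [-0.1, 0.0, -0.3]
width: 0.0681
gripper_force: 0.0
time_s: 7.48
ee_pos: [0.5599, -0.1164, 0.2749]
eef_rot: [-3.127, 0.3, 0.009]
contact_force: [-0.7, 0.4, -0.6]
width: 0.0685
gripper_force: 0.0
t 7.48 cradle [-6.700e-03 -2.000e-04  2.749e-01] shift_cm [ 0.73 -0.02 11.29] turn [ 0.    0.05 -0.05] F [-0.7  0.4 -0.6] w 0.0685 gf 0.0
(0.025, 0, 0.18) [317. 145.]
(-0.025, 0, 0.18) [318. 215.]
(0, 0, 0.18) [318. 181.]
(-0.055, 0, 0.196) [318. 265.]
[[348.03747047 257.5902498 ]]
[([328.1, 245.8, 60.5, 30.9], 0.55)]
```

View pics/w3.png

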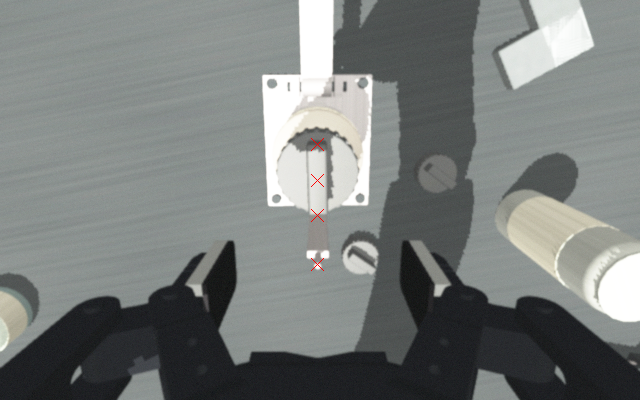

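```bash
python3 - <<'E'
from h import *
from cell import arm
q=np.loadtxt("q.txt")
p=arm.read_camera("wrist");im=cv2.resize(p["color"][60:280,240:400],None,fx=3.6,fy=2.7*1,interpolation=2)
im=cv2.resize(p["color"][80:280,240:400],None,fx=3,fy=3,interpolation=2)
cv2.imwrite("pics/w4.png",im)
print(proj(p,c2w(q,[(0,0,.156),(.031,0,.156),(-.031,0,.156),(0,.031,.156),(0,-.031,.156),(.075,0,.006),(-.075,0,.006)])).round(1).tolist())
for d in arm.search_frame(p,"cap"):print(d)
E
```

```text
[[317.4, 177.1], [317.2, 136.3], [317.6, 215.5], [276.7, 177.3], [358.1, 176.9], [317.1, 79.7], [317.8, 208.2]]
{'bbox': [360.3, 256.6, 36.0, 41.5], 'conf': 0.8}
{'bbox': [316.9, 175.3, 81.8, 85.4], 'conf': 0.73}
{'bbox': [431.9, 175.7, 42.4, 38.4], 'conf': 0.68}
```

View pics/w4.png

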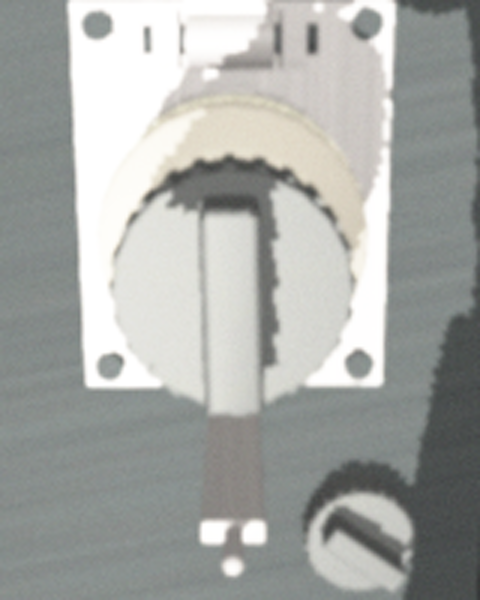

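Hasp is fully back. Cap bar runs rows 151-218, cols 308-327; model is within about 2 mm. Descend.

```bash

python3 -m jog '[[[0,0,0],[0.3,0,2],0.45],[[0,0,0],[0.3,0,2],0.45],[[0,0,0],[0,0,2],0.45],[[0,0,0],[0,0,2],0.45],[[0,0,0],[0,0,1.5],0.45]]' >/dev/null
python3 -m jog '[[[0,-0.05,0],[0,0,1],0.45],[[0,0,0],[0,0,0.8],0.45],[[0,0,0],[0,0,0],0.4],[[0,0,0],[0,0,0],0.4]]' 50
python3 to.py -.001 0 .160 0
python3 -m jog '[[[0,0,0],[0,0,0],0],[[0,0,0],[0,0,0],0],[[0,0,0],[0,0,0],0],[[0,0,0],[0,0,0],0],[[0,0,0],[0,0,0],0]]' 50
python3 to.py -.001 0 .160 0
```

```text
time_s: 8.48
ee_pos: [0.5686, -0.1182, 0.1647]
eef_rot: [-3.127, 0.3, 0.007]
contact_force: [-0.7, -0.1, -0.1]
width: 0.034
gripper_force: 0.0
t 8.48 cradle [ 0.0022 -0.0003  0.1647] shift_cm [-0.32 -0.03  0.47] turn [-0.    0.04 -0.05] F [-0.7 -0.1 -0.1] w 0.034 gf 0.0
time_s: 8.9
ee_pos: [0.5688, -0.1182, 0.1653]
eef_rot: [-3.127, 0.3, 0.005]
contact_force: [-0.5, -0.5, 5.8]
width: 0.0128
gripper_force: 51.9
t 8.9 cradle [ 0.0024 -0.0003  0.1653] shift_cm [-0.34 -0.02  0.53] turn [-0.    0.03 -0.05] F [-0.5 -0.5  5.8] w 0.0128 gf 51.9
```

```bash

python3 -m jog '[[[0,0,0],[0,0,0],0.4],[[0,0,0],[0,0,0],0.4],[[0,0,-0.05],[-0.3,0,0.5],0.4],[[0,0,0],[0,0,0],0.3],[[0,0,0],[0,0,0],0.3]]'
python3 -m jog '[[[0,0,0],[0,0,0],0],[[0,0,0],[0,0,0],0],[[0,0,0],[0,0,0],0],[[0,0,0],[0,0,0],0],[[0,0,0],[0,0,0],0]]' 60
python3 to.py -.001 0 .160 0
```

```text
time_s: 9.32
ee_pos: [0.5643, -0.1173, 0.1585]
eef_rot: [-3.127, 0.292, 0.011]
contact_force: [0.4, -0.6, -0.2]
width: 0.0257
gripper_force: 0.0
time_s: 9.73
ee_pos: [0.5651, -0.1175, 0.1592]
eef_rot: [-3.127, 0.292, 0.008]
contact_force: [-0.4, -0.2, -0.4]
width: 0.0127
gripper_force: 59.7
t 9.73 cradle [-0.0014 -0.0003  0.1592] shift_cm [ 0.04 -0.03 -0.08] turn [-0.    0.05 -0.  ] F [-0.4 -0.2 -0.4] w 0.0127 gf 59.7
```

```bash

python3 -m jog '[[[0,0,0],[0,0,0.25],0],[[0,0,0],[0,0,0.25],0],[[0,0,0],[0,0,0.2],0],[[0,0,0],[0,0,0.1],0],[[0,0,0],[0,0,0],0]]'
python3 -m jog '[[[0,0,0],[0,0,0],0]]'
python3 to.py -.001 0 .151 0
```

```text
time_s: 10.15
ee_pos: [0.5652, -0.1175, 0.1521]
eef_rot: [-3.127, 0.292, 0.007]
contact_force: [-2.5, 0.5, 8.6]
width: 0.0128
gripper_force: 60.7
time_s: 10.23
ee_pos: [0.5652, -0.1175, 0.1522]
eef_rot: [-3.127, 0.292, 0.007]
contact_force: [-3.2, 0.7, 8.2]
width: 0.0128
gripper_force: 60.7
t 10.23 cradle [-0.0013 -0.0003  0.1522] shift_cm [ 0.03 -0.03  0.12] turn [-0.    0.04 -0.  ] F [-3.2  0.7  8.2] w 0.0128 gf 60.7
```

```bash

python3 -m jog '[[[0,0,0],[0,0,0.15],0],[[0,0,0],[0,0,0],0],[[0,0,0],[0,0,0],0]]' | sed -n '2p;4,6p'
python3 -m jog '[[[0,0,0],[0,0,0.15],0],[[0,0,0],[0,0,0],0],[[0,0,0],[0,0,0],0]]'| sed -n '2p;4,6p'
```

```text
ee_pos: [0.5652, -0.1175, 0.1509]
contact_force: [-2.7, 0.1, 10.5]
width: 0.0128
gripper_force: 60.8
ee_pos: [0.5652, -0.1175, 0.1505]
contact_force: [-5.0, 1.2, 18.3]
width: 0.0128
gripper_force: 62.0
```

At the firm stop. Now I twist anticlockwise, which is negative about tool z.

```bash

python3 -m jog '[[[0,0,-0.7],[0,0,0],0],[[0,0,-0.7],[0,0,0],0],[[0,0,-0.7],[0,0,0],0],[[0,0,-0.7],[0,0,0],0]]' 80
python3 to.py -.001 0 .1505 0.29
python3 -m jog '[[[0,0,-0.8],[0,0,0],0],[[0,0,-0.8],[0,0,0],0],[[0,0,-0.8],[0,0,0],0],[[0,0,-0.8],[0,0,0],0]]'
python3 to.py -.001 0 .1505 0.63
```

```text
time_s: 11.07
ee_pos: [0.5664, -0.1177, 0.1506]
eef_rot: [-3.136, -0.173, 0.002]
contact_force: [-2.4, 0.8, 15.4]
width: 0.0122
gripper_force: 79.2
t 11.07 cradle [-1.000e-04 -3.000e-04  1.506e-01] shift_cm [-0.08 -0.05  0.01] turn [-0.01  0.01  0.06] F [-2.4  0.8 15.4] w 0.0122 gf 79.2
time_s: 11.4
ee_pos: [0.5663, -0.1177, 0.1506]
eef_rot: [-3.063, -0.695, 0.003]
contact_force: [-3.5, 0.9, 15.0]
width: 0.0121
gripper_force: 79.2
t 11.4 cradle [-0.0002 -0.0003  0.1506] shift_cm [-0.05 -0.07  0.01] turn [-0.01  0.01  0.02] F [-3.5  0.9 15. ] w 0.0121 gf 79.2
```

```bash

python3 -m jog '[[[0,0,-0.8],[0,0,0],0],[[0,0,-0.8],[0,0,0],0],[[0,0,-0.8],[0,0,0],0],[[0,0,-0.8],[0,0,0],0]]' | sed -n '2p;4,6p'
python3 -m jog '[[[0,0,-0.8],[0,0,0],0],[[0,0,-0.8],[0,0,0],0],[[0,0,-0.8],[0,0,0],0],[[0,0,-0.8],[0,0,0],0],[[0,0,0],[0,0,0],0]]' | sed -n '2p;4,6p'
python3 -m jog '[[[0,0,0],[0,0,0],0],[[0,0,0],[0,0,0],0]]' 
python3 to.py -.001 0 .1505 1.3
python3 - <<'E'
from h import *
from cell import arm
p=arm.read_camera("wrist");cv2.imwrite("pics/w5.png",p["color"])
E
```

```text
ee_pos: [0.5665, -0.118, 0.1507]
contact_force: [-2.8, -0.1, 15.4]
width: 0.0123
gripper_force: 79.1
ee_pos: [0.5667, -0.1182, 0.1507]
contact_force: [-2.7, 0.4, 15.0]
width: 0.0125
gripper_force: 79.1
time_s: 12.32
ee_pos: [0.5667, -0.1182, 0.1507]
eef_rot: [-2.668, -1.658, 0.002]
contact_force: [-1.8, -0.7, 15.7]
width: 0.0125
gripper_force: 79.1
t 12.32 cradle [ 0.0003 -0.0007  0.1507] shift_cm [ 0.03 -0.14  0.02] turn [-0.01  0.01 -0.02] F [-1.8 -0.7 15.7] w 0.0125 gf 79.1
```

View pics/w5.png

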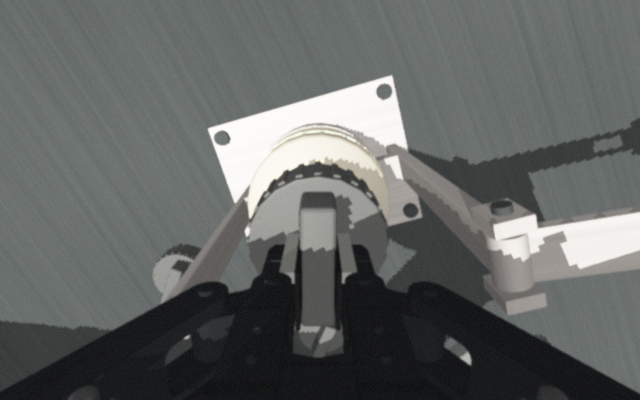

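The bar stayed aligned with the fingers (col 318) while the cradle appears turned by ~74°. Now I lift straight up.

```bash

python3 -m jog '[[[0,0,0],[0,0,-0.5],0],[[0,0,0],[0,0,-0.5],0],[[0,0,0],[0,0,-1],0],[[0,0,0],[0,0,-1.5],0],[[0,0,0],[0,0,-1.5],0]]' | sed -n '2p;4,6p'
python3 -m jog '[[[0,0,0],[0,0,-1.5],0],[[0,0,0],[0,0,-1.5],0],[[0,0,0],[0,0,-1.5],0],[[0,0,0],[0,0,-1],0],[[0,0,0],[0,0,-0.5],0]]' | sed -n '2p;4,6p'
python3 -m jog '[[[0,0,0],[0,0,0],0],[[0,0,0],[0,0,0],0],[[0,0,0],[0,0,0],0],[[0,0,0],[0,0,0],0],[[0,0,0],[0,0,0],0]]' 
python3 to.py -.001 0 .26 1.3
python3 - <<'E'
from h import *
from cell import arm
p=arm.read_camera("scene");cv2.imwrite("pics/s3.png",cv2.resize(p["color"][60:340,130:430],None,fx=2,fy=2))
E
```

```text
ee_pos: [0.5647, -0.1175, 0.1984]
contact_force: [-0.1, -0.5, -0.4]
width: 0.0124
gripper_force: 78.5
ee_pos: [0.5661, -0.1175, 0.2597]
contact_force: [-0.5, 0.4, -1.1]
width: 0.0121
gripper_force: 78.5
time_s: 13.62
ee_pos: [0.5652, -0.1175, 0.2575]
eef_rot: [-2.664, -1.656, 0.008]
contact_force: [-0.2, 0.6, -0.5]
width: 0.0125
gripper_force: 78.5
t 13.62 cradle [-0.0013 -0.0003  0.2575] shift_cm [ 0.03  0.02 -0.25] turn [-0.06  0.02 -0.01] F [-0.2  0.6 -0.5] w 0.0125 gf 78.5
```

View pics/s3.png

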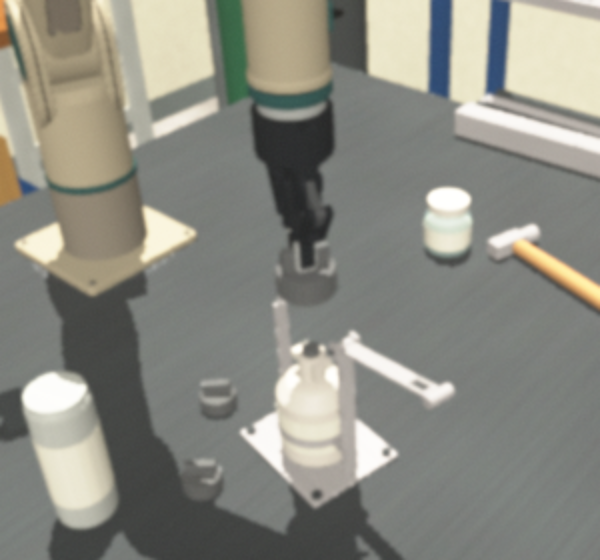

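The cap hangs level in the fingers at crop (306,270), above the bottle mouth at (311,348). The hasp is fully back and the arm is still.

```bash
python3 -c "
from cell import arm
print(arm.hand_in())"
```

```text
the job is handed in; nothing more can be done
None
```

I swung the hasp fully back, freed the cap, and handed in at about 13.7 s with the cap held level and still about 10 cm above the bottle's mouth; no verdict came back after hand-in.

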